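# Step the seasonings down by height in their rack

## Task

The pepper mill already stands at its end of the seasoning rack: leave it there and put the spice jar, the salt shaker and the honey jar into the other three wells so that the row steps down in height from the mill to the far end of the rack, lowest last. The salt shaker was put back in the wrong well, so it has to move along. Each stands upright on the bottom of its own well; keep everything upright and leave the sugar bowl, the teaspoon and the mustard tin alone.

Things in the scene. Friction and masses are not known exactly. Their poses are not given: they have to be found in the camera images.
- rack: fixed wooden rack, 82 (x) by 308 (y) mm: base board 8 mm thick, over it a bored board, upper face 30 mm up; end cheeks 33 mm high. Four round wells, 64 mm diameter, 22 mm deep, along its y axis: x = 0, y = -105, -35, +35, +105 mm; their floor is 8 mm above the worktop. Origin: centre of the underside.
- pepper_mill: tall turned dark-wood pepper mill, 168 mm high, 53 mm diameter; stands in one of the two end wells of the rack and stays there. Wall cabinets with knobs, underside 0.47 m above the worktop, begin about 80 mm behind the middle of the rack (its +x side): keep the wrist low over it. Origin: centre of the underside; z up.
- salt_shaker: clear glass salt shaker with a grey domed metal cap, 90 mm high; round, 44 mm diameter up to about 66 mm, cap 34 mm. Stands at the start in the end well of the rack that is farthest from the mill. 0.1 kg. Origin: centre of the underside; z up.
- spice_jar: slim clear spice jar with a straight red cap (green patch on its top) and a green label, 106 mm high; glass body 42 mm diameter, cap 45 mm diameter from 85 mm up. Stands on the worktop in front of the rack. 0.11 kg. Origin: centre of the underside; z up.
- honey_jar: squat wide glass jar of honey with a red lid, 75 mm high; body 54 mm diameter, lid 56 mm diameter from 64 mm up. Stands on the worktop in front of the rack. 0.23 kg. Origin: centre of the underside; z up.
- pinch_bowl: bystander: small black bowl of sugar cubes, 68 mm diameter, 31 mm high, standing behind the right end of the rack. Origin: centre of the underside.
- teaspoon: bystander: steel teaspoon 134 mm long lying flat at the right front. Origin: centre of the underside.
- mustard_tin: bystander: ribbed food tin, 58 mm diameter, 72 mm high, standing behind the left end of the rack, under the wall cabinet. Origin: centre of the underside.
Not all that is in view belongs to the job. Leave any blue or purple look-alike of the spice_jar alone.

How it is judged (in metres and radians):
At the end, for the whole second after the job is handed in: Seen from the mill's end well the wells hold pepper mill, spice jar, salt shaker, honey jar in this order: each stands on the base board (its underside within 6 mm of it), within 15 mm of the centre of its well in the rack's x and y, upright within 0.15 rad, released and at rest ((((y of pepper_mill in the frame of rack between 0.09 and 0.12 m and x of pepper_mill in the frame of rack between -0.015 and 0.015 m and z of pepper_mill in the frame of rack between 0.003 and 0.014 m and angle between pepper_mill's own z axis and vertical below 0.15 rad and linear speed of pepper_mill below 0.02 m/s and angular speed of pepper_mill below 0.3 rad/s) and (y of spice_jar in the frame of rack between 0.02 and 0.05 m and x of spice_jar in the frame of rack between -0.015 and 0.015 m and z of spice_jar in the frame of rack between 0.003 and 0.014 m and angle between spice_jar's own z axis and vertical below 0.15 rad and linear speed of spice_jar below 0.02 m/s and angular speed of spice_jar below 0.3 rad/s) and (y of salt_shaker in the frame of rack between -0.05 and -0.02 m and x of salt_shaker in the frame of rack between -0.015 and 0.015 m and z of salt_shaker in the frame of rack between 0.003 and 0.014 m and angle between salt_shaker's own z axis and vertical below 0.15 rad and linear speed of salt_shaker below 0.02 m/s and angular speed of salt_shaker below 0.3 rad/s) and (y of honey_jar in the frame of rack between -0.12 and -0.09 m and x of honey_jar in the frame of rack between -0.015 and 0.015 m and z of honey_jar in the frame of rack between 0.003 and 0.014 m and angle between honey_jar's own z axis and vertical below 0.15 rad and linear speed of honey_jar below 0.02 m/s and angular speed of honey_jar below 0.3 rad/s)) or ((y of pepper_mill in the frame of rack between -0.12 and -0.09 m and x of pepper_mill in the frame of rack between -0.015 and 0.015 m and z of pepper_mill in the frame of rack between 0.003 and 0.014 m and angle between pepper_mill's own z axis and vertical below 0.15 rad and linear speed of pepper_mill below 0.02 m/s and angular speed of pepper_mill below 0.3 rad/s) and (y of spice_jar in the frame of rack between -0.05 and -0.02 m and x of spice_jar in the frame of rack between -0.015 and 0.015 m and z of spice_jar in the frame of rack between 0.003 and 0.014 m and angle between spice_jar's own z axis and vertical below 0.15 rad and linear speed of spice_jar below 0.02 m/s and angular speed of spice_jar below 0.3 rad/s) and (y of salt_shaker in the frame of rack between 0.02 and 0.05 m and x of salt_shaker in the frame of rack between -0.015 and 0.015 m and z of salt_shaker in the frame of rack between 0.003 and 0.014 m and angle between salt_shaker's own z axis and vertical below 0.15 rad and linear speed of salt_shaker below 0.02 m/s and angular speed of salt_shaker below 0.3 rad/s) and (y of honey_jar in the frame of rack between 0.09 and 0.12 m and x of honey_jar in the frame of rack between -0.015 and 0.015 m and z of honey_jar in the frame of rack between 0.003 and 0.014 m and angle between honey_jar's own z axis and vertical below 0.15 rad and linear speed of honey_jar below 0.02 m/s and angular speed of honey_jar below 0.3 rad/s)))); the robot touches nothing.
It fails at once if the pepper mill is taken out of its well or toppled (moved more than 30 mm or tilted more than 0.5 rad) (distance of pepper_mill from where it was at the start of the episode above 0.03 m or angle between pepper_mill's own z axis and vertical above 0.5 rad).
It fails at once if the spice jar, salt shaker or honey jar is tipped by more than 0.7 rad (angle between any of spice_jar, salt_shaker, honey_jar's own z axis and vertical above 0.7 rad).
It fails at once if the sugar bowl, teaspoon or mustard tin is moved by more than 25 mm (distance of any of pinch_bowl, teaspoon, mustard_tin from where it was at the start of the episode above 0.025 m).
It also fails if it takes over 88 s, if anything falls off the work surface, if the arm or the gripper's body presses on something with over 40 N, if the wrist force passes 120 N, or if a joint passes its speed limit or range.

## Robot

A 6-joint arm with a two-finger parallel gripper is mounted at the origin on a cart in front of the work surface, level with it; the furniture and walls round the work are solid. World frame = base frame: x ahead of the robot, y to its left, z up, the work surface at z = 0. Lengths are in mm, angles in degrees, forces in N, time in s.
With the tool pointing down it reaches from about 350 to 850 mm from the base axis. Payload 8.1 kg.
Tool frame: the origin (TCP) lies midway between the tips of the shut fingers; the grasp point (between the pads) lies 19 mm behind it; z points along the fingers, y is the line along which they close (so a half turn about z gives the same grasp; the last joint's range is limited). The gripper opens to 85 mm and grips with 20 to 120 N. Pads are 22 mm wide; open, the fingers measure 114 mm over their backs; the gripper's body (76 mm by 85 mm) begins 54 mm behind the grasp point. The pads swing forward as they close: fully open they stand 13 mm farther back than shut.
Start: joints at [-71.585, 7.471, 85.268, -0, 87.261, -4.893], TCP at [237.423, -551.031, 231.292] pointing down, gripper open.
Joint ranges: [-169.43, 169.43], [-51.17, 129.36], [1.28, 143.12], [-76.62, 256.62], [0, 156.53], [-152.29, 152.29]. Speed limits (degrees/s): [136.94, 136.94, 159.86, 180, 180, 180].

## Interface

Orientations are given as [roll, pitch, yaw] about the fixed x, y, z axes, in that order (R = Rz(yaw) Ry(pitch) Rx(roll)).
In Python, from bench import r gives the robot as it stands. The module is installed in compiled form; this text tells all that it offers.
- The arm moves only by the tool jog_arm, never from a script. Its argument "rows" is a list of rows, each a list of 2 entries, a list of its own where there are three numbers: the shift along the tool's x, y, z in mm, then the turn, a rotation vector about the tool's x, y, z in rad. A call has 1 to 10 rows; each row is the pose to reach, as a shift and turn from the pose commanded when the call began, along the tool's axes at that moment; what a row does not reach only later rows make up. A row lasts 1/10 s, in which the tool goes at most 50 mm and 8.59 degrees, less where a joint would pass 70% of its speed; a pose out of reach is approached as far as the arm can. A call with a gripper value outside its range is refused whole. "grip" is the finger opening in mm, from 0 to 85.4, set as the call begins (left out, the last holds). The fingers move at their own pace and stop on an object; "force" is the grip in N (left out, the last holds). Time passes only in rows, so rows that repeat a pose let the fingers close. It gives the time, the measured TCP pose, the force, the opening and the grip force at its end, in the units of the state.
- r.sense(): the state, without advancing time (a new reading comes with each control period).
- r.snapshot(name): name is "scene" or "top" or "wrist"; returns (picture, depth): 480x640x3 uint8, blue, green, red; 480x640 float32, mm along the optical axis (not along the pixel's ray), 0 where there is no reading.
- r.camera_params(name): a dict with "fx", "fy", "cx", "cy" (pixels), "pose" (4x4, takes a point from camera to world coordinates); the wrist camera has in their place "tool_from_camera" (4x4, takes a point from camera to tool coordinates, whose origin is the TCP and whose axes are the flange's). Camera axes: x right, y down, z forward; pixel columns grow to the right and rows downward; lengths in mm; the calibration is good to about 2 mm. The wrist camera is an equidistant fisheye: a pixel r from the principal point sees the ray r / f radians off the axis. A picture is of the moment at which its call begins: read the wrist's pose just before it. camera_params takes no time and is no camera call.
- r.hand_in(): hands the job in; it is judged then, once.
The state is a dict: "time": time; "joint_pos": joint angles; "qd": joint speeds; "joint_efforts": joint torques, N m; "tool_pos": TCP position; "tcp_rot": TCP orientation; "ft_force": force on the tool from outside, world axes, zero at the start; "wrist_torque": the same for the moment, N m; "finger_gap": finger opening in mm; "grip_force": force on a finger pad.
Only numpy, scipy, OpenCV 4.12 (cv2) and the standard library are available. Lean on these libraries where they do the work, as an engineer would, in place of code of your own. Each camera call takes 0.05 s, during which the arm holds its last target. There are 200 camera calls.

## Working session

There is one attempt and no reset: what is moved stays moved. The work goes in short steps, Python scripts to look and compute and a tool call to move; the robot and the scene stay as the last step left them, time stands still between calls to the robot, and variables do not carry over. Pictures are saved under pics/ and viewed, at most 14 in all, crops included, and the job is handed in when it is done.

Besides the shell and the picture viewer there is one more tool, called after "Emit:" in YAML: its name, and indented under it one key for each argument. jog_arm: Moves the arm, as the interface text tells. Its arguments: {"type":"object","properties":{"rows":{"type":"array"},"grip":{"type":"number"},"force":{"type":"number"}},"required":["rows"]}

```bash
mkdir -p pics; cat > h.py <<'E'
from bench import r
import numpy as np, cv2
def pts(name,d):
    c=r.camera_params(name);v,u=np.mgrid[0:480,0:640]
    P=np.stack([(u-c['cx'])/c['fx']*d,(v-c['cy'])/c['fy']*d,d,np.ones_like(d)],-1)
    W=(P@np.array(c['pose']).T)[...,:3]; W[d==0]=np.nan
    return W
E
python3 - <<'E'
from h import *
print(r.sense())
for n in('scene','top'):
    p,d=r.snapshot(n); cv2.imwrite(f'pics/{n}1.png',p); np.save(f'{n}1.npy',pts(n,d)); print(n,np.array(r.camera_params(n)['pose']).round(2).tolist())
E
```

```text
{'time': 0.0, 'joint_pos': array([-7.15880354e+01,  7.51494530e+00,  8.53305344e+01,  9.46287710e-05,
        8.72610833e+01, -4.89441408e+00]), 'qd': array([ 0.01432119, -0.083001  , -0.05626855, -0.02740312, -0.12357627,
        0.03933828]), 'joint_efforts': array([-4.23030560e-04, -5.69397461e+01, -5.00561428e+01, -4.51461146e-04,
        1.49237219e-02,  2.33765485e-05]), 'tool_pos': array([ 237.22060086, -550.50894247,  230.2340973 ]), 'tcp_rot': array([-1.79893834e+02, -9.18609883e-03,  2.33063655e+01]), 'ft_force': array([-0.07790972, -0.37348622,  0.34167474]), 'wrist_torque': array([-0.04752979,  0.03103623, -0.00174701]), 'grip_force': 0.0, 'finger_gap': 85.55363038390136}
scene [[-0.66, -0.44, 0.61, -166.82], [-0.75, 0.36, -0.55, 761.25], [0.02, -0.82, -0.57, 632.21], [0.0, 0.0, 0.0, 1.0]]
top [[-0.03, -0.97, 0.22, 253.17], [-1.0, 0.03, -0.0, 207.19], [-0.0, -0.22, -0.98, 974.92], [0.0, 0.0, 0.0, 1.0]]
```

View pics/scene1.png

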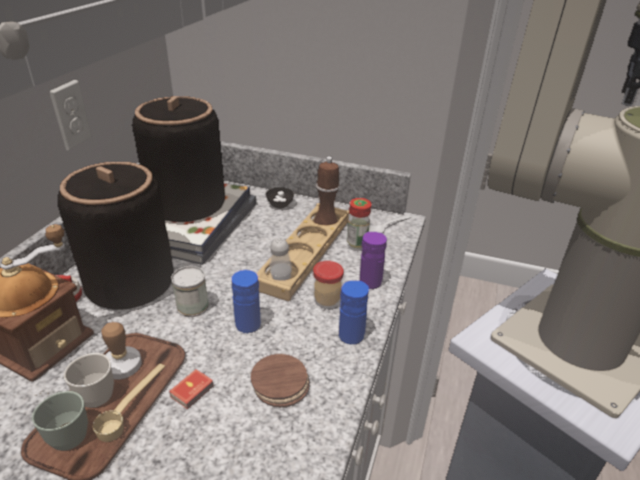

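View pics/top1.png

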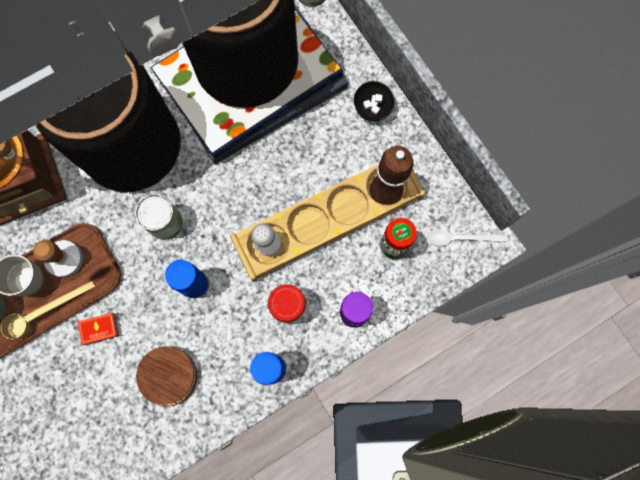

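The top view shows the honey lid at (287,303), the red and green spice cap at (401,233), the salt cap at (264,236) and the mill top at (400,155). The two empty wells are at (309,224) and (348,205). Purple and blue decoys stand at (356,309), (267,368) and (185,278).

```bash
python3 - <<'E'
from h import *
W=np.load('top1.npy');p=cv2.imread('pics/top1.png')
for n,(u,v) in dict(honey=(287,303),spice=(401,233),purple=(356,309),blue1=(267,368),blue2=(182,275),salt=(264,236),mill=(400,155),w2=(309,224),w3=(348,205),bowl=(374,101),tin=(157,215),spoon=(440,239)).items():
    print(n,W[v,u].round(0),np.nanmedian(W[v-2:v+3,u-2:u+3].reshape(-1,3),axis=0).round(0))
hsv=cv2.cvtColor(p,cv2.COLOR_BGR2HSV)
def cen(box,z0,z1):
    u0,v0,u1,v1=box;S=W[v0:v1,u0:u1].reshape(-1,3);S=S[(S[:,2]>z0)&(S[:,2]<z1)]
    print(box,len(S),((np.percentile(S,1,0)+np.percentile(S,99,0))/2).round(1),S.mean(0).round(1),np.ptp(S,axis=0).round(0),cv2.minEnclosingCircle(S[:,:2].astype(np.float32)))
cen((260,275,315,330),68,82);cen((378,212,425,255),98,114);cen((335,285,378,330),70,200);cen((240,365-20,290,390),70,200)
cen((245,220,282,255),80,105);cen((375,140,415,170),150,190)
# rack top
m=(W[...,2]>25)&(W[...,2]<35);m[:, :228]=0;m[:,430:]=0;m[:155]=0;m[285:]=0
S=W[m][:,:2].astype(np.float32)
m2=m.astype(np.uint8);n,l,st,c=cv2.connectedComponentsWithStats(m2);i=1+st[1:,4].argmax()
S=W[l==i][:,:2].astype(np.float32);print(cv2.minAreaRect(S),st[i])
for row in W[95:110:7,360:390:10,2]:print(row.round(0))
E
```

```text
honey [356. 254.  73.] [356. 254.  75.]
spice [447.  87. 108.] [447.  86. 106.]
purple [340. 156. 108.] [340. 156. 107.]
blue1 [264. 282. 103.] [264. 282. 107.]
blue2 [397. 401. 107.] [397. 401. 107.]
salt [452. 284.  97.] [452. 284.  97.]
mill [541.  90. 175.] [541.  91. 174.]
w2 [489. 220.  10.] [489. 220.   9.]
w3 [520. 155.   4.] [519. 155.   8.]
bowl [694. 105.  17.] [692. 105.  19.]
tin [496. 448.  70.] [496. 448.  69.]
spoon [459.  10.   0.] [459.  10.   3.]
(260, 275, 315, 330) 1115 [357.  255.2  74.2] [357.  255.4  74.8] [54. 54. 12.] ((357.5830078125, 255.4788360595703), 27.64699363708496)
(378, 212, 425, 255) 735 [449.2  86.2 104.4] [448.8  86.3 106.2] [44. 43. 12.] ((448.9841613769531, 85.7284927368164), 22.50440788269043)
(335, 285, 378, 330) 838 [343.9 154.7  95.2] [343.4 155.2 105. ] [45. 45. 37.] ((344.748291015625, 154.38706970214844), 22.975618362426758)
(240, 345, 290, 390) 870 [264.7 283.4  99.3] [264.6 283.1 105.2] [45. 44. 40.] ((264.7976379394531, 284.1646728515625), 22.82832908630371)
(245, 220, 282, 255) 430 [457.3 287.8  90.5] [455.5 286.8  92.8] [34. 34. 21.] ((457.064208984375, 287.94903564453125), 17.385841369628906)
(375, 140, 415, 170) 633 [544.2  91.1 163.2] [541.9  91.8 160.2] [37. 41. 29.] ((542.6082763671875, 91.01431274414062), 21.508623123168945)
((500.10198974609375, 188.62081909179688), (82.59102630615234, 308.6723937988281), 24.787303924560547) [ 230  164  195  116 3899]
[16.  8. 30.]
[11. 17. 20.]
[10.  5.  2.]
```

```bash
python3 - <<'E'
from h import *
print(np.array(r.camera_params('wrist')['tool_from_camera']).round(2).tolist())
for n in('top','scene'):
    W=np.load(n+'1.npy').reshape(-1,3);W=W[np.isfinite(W[:,0])]
    R=np.hypot(W[:,0],W[:,1]);A=np.degrees(np.arctan2(W[:,1],W[:,0]))
    print(n)
    for a in range(-60,20,5):
        for z0,z1 in((30,200),(200,450),(450,900)):
            m=(A>a)&(A<a+5)&(W[:,2]>z0)&(W[:,2]<z1)&(R>230)
            if m.sum()>3: print(a,z0,m.sum(),np.percentile(R[m],2).round(),end=' | ')
        print()
E
```

```text
[[0.0, -0.95, -0.32, 83.3], [1.0, 0.0, 0.0, -0.34], [-0.0, -0.32, 0.95, -142.23], [0.0, 0.0, 0.0, 1.0]]
top





-35 30 401 451.0 | 
-30 30 1273 438.0 | -30 200 148 438.0 | 
-25 30 997 450.0 | -25 200 599 449.0 | 
-20 30 1536 448.0 | -20 200 2475 448.0 | 
-15 30 2193 469.0 | -15 200 6249 470.0 | -15 450 27 510.0 | 
-10 30 3285 487.0 | -10 200 8981 517.0 | -10 450 2755 519.0 | 
-5 30 4024 547.0 | -5 200 8171 579.0 | -5 450 175 577.0 | 
0 30 5106 623.0 | 0 200 2316 664.0 | 
5 30 3469 448.0 | 
10 30 3060 436.0 | 
15 30 2626 506.0 | 15 200 818 742.0 | 
scene

-55 30 365 1388.0 | -55 200 312 1389.0 | 



-35 30 734 450.0 | -35 200 1177 450.0 | -35 450 60 449.0 | 
-30 30 1117 437.0 | -30 200 2299 437.0 | -30 450 147 436.0 | 
-25 30 953 448.0 | -25 200 1913 448.0 | -25 450 122 449.0 | 
-20 30 1320 447.0 | -20 200 2752 447.0 | -20 450 188 447.0 | 
-15 30 1732 466.0 | -15 200 4030 466.0 | -15 450 208 466.0 | 
-10 30 2419 485.0 | -10 200 4712 514.0 | -10 450 121 513.0 | 
-5 30 2806 543.0 | -5 200 5621 576.0 | -5 450 9 575.0 | 
0 30 3209 657.0 | 0 200 6744 661.0 | 
5 30 4248 528.0 | 5 200 7409 783.0 | 
10 30 2216 437.0 | 10 200 2447 963.0 | 
15 30 505 502.0 | 15 200 1752 753.0 |
```

```bash
cat >> h.py <<'E'
def rows(c,tg):
    # c: commanded x,y,z,yaw (tool down); tg: list of the same
    y=np.radians(c[3]);out=[]
    for t in tg:
        d=np.array(t[:3])-c[:3]
        out.append([[int(round(d[0]*np.cos(y)+d[1]*np.sin(y))),int(round(d[0]*np.sin(y)-d[1]*np.cos(y))),int(round(-d[2]))],[0,0,round(-np.radians(t[3]-c[3]),3)]])
    print(out)
def pol(R,a,z,yaw=None): return [R*np.cos(np.radians(a)),R*np.sin(np.radians(a)),z,a+90 if yaw is None else yaw]
E
python3 - <<'E'
from h import *
s=[237.4,-551,231.3,23.3]
rows(s,[pol(350,-66.7,231)]+[pol(350,-66.7+7.8*k,231) for k in range(1,7)])
s=pol(350,-66.7+7.8*6,231)
rows(s,[pol(350,-66.7+7.8*k,231) for k in range(7,11)]+[[449,86.3,190,114.8]])
E
```

```text
[[[0, -250, 0], [0, 0, np.float64(0.0)]], [[47, -253, 0], [0, 0, np.float64(-0.136)]], [[94, -263, 0], [0, 0, np.float64(-0.272)]], [[139, -279, 0], [0, 0, np.float64(-0.408)]], [[181, -301, 0], [0, 0, np.float64(-0.545)]], [[220, -328, 0], [0, 0, np.float64(-0.681)]], [[255, -360, 0], [0, 0, np.float64(-0.817)]]]
[[[48, -3, 0], [0, 0, np.float64(-0.136)]], [[94, -13, 0], [0, 0, np.float64(-0.272)]], [[139, -29, 0], [0, 0, np.float64(-0.408)]], [[181, -51, 0], [0, 0, np.float64(-0.545)]], [[234, 43, 41], [0, 0, np.float64(-0.78)]]]
```

Emit:
jog_arm:
  rows:
    - [[0,-50,0],[0,0,0]]
    - [[0,-100,0],[0,0,0]]
    - [[0,-150,0],[0,0,0]]
    - [[0,-200,0],[0,0,0]]
    - [[0,-250,0],[0,0,0]]
    - [[0,-250,0],[0,0,0]]
  grip: 70

```text
time: 0.7
tool_pos: [137.1, -317.1, 230.9]
tcp_rot: [179.9, 0.0, 23.3]
ft_force: [-0.7, -0.7, 0.3]
finger_gap: 69.7
grip_force: 0.0
```

Emit:
jog_arm:
  rows:
    - [[47,-3,0],[0,0,-0.136]]
    - [[94,-13,0],[0,0,-0.272]]
    - [[139,-29,0],[0,0,-0.408]]
    - [[181,-51,0],[0,0,-0.545]]
    - [[220,-78,0],[0,0,-0.681]]
    - [[255,-110,0],[0,0,-0.817]]
    - [[255,-110,0],[0,0,-0.817]]

```text
time: 1.4
tool_pos: [331.2, -114.2, 231.1]
tcp_rot: [-180.0, -0.1, 70.9]
ft_force: [-0.1, 0.1, 1.4]
finger_gap: 69.9
grip_force: 0.0
```

Emit:
jog_arm:
  rows:
    - [[48,-3,0],[0,0,-0.136]]
    - [[94,-13,0],[0,0,-0.272]]
    - [[139,-29,0],[0,0,-0.408]]
    - [[181,-51,0],[0,0,-0.545]]
    - [[212,-10,20],[0,0,-0.66]]
    - [[234,43,40],[0,0,-0.78]]
    - [[234,43,40],[0,0,-0.78]]
    - [[234,43,40],[0,0,-0.78]]

```text
time: 2.2
tool_pos: [449.6, 85.5, 188.8]
tcp_rot: [-179.7, -0.1, 114.7]
ft_force: [-0.2, -1.3, 0.2]
finger_gap: 70.1
grip_force: 0.0
```

```bash
python3 - <<'E'
from h import *
s=r.sense();print(s['tool_pos'],s['tcp_rot'],s['joint_pos'],s['ft_force'])
p,d=r.snapshot('wrist'); cv2.imwrite('pics/w1.png',p)
E
```

```text
[449.5969727   85.45385528 188.84321771] [-1.79748608e+02 -8.20618658e-02  1.14747932e+02] [ 4.34678720e+00 -1.35596106e+01  1.09998602e+02 -1.07814793e-02
  8.38252384e+01 -2.04001404e+01] [-0.18467057 -1.2562642   0.19021741]
```

View pics/w1.png

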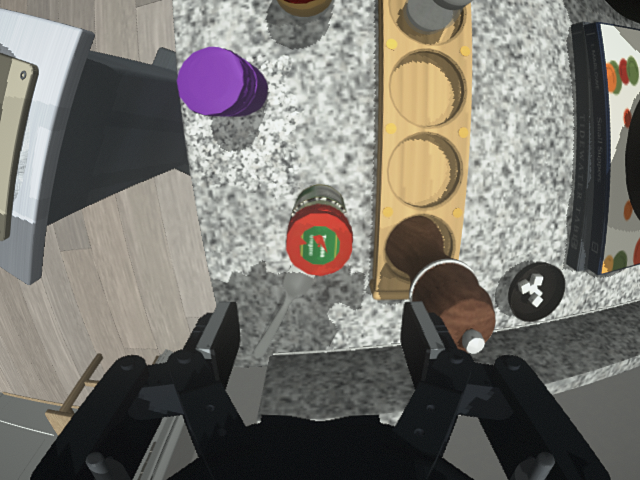

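The wrist view shows the spice cap centred between the fingers at (320,243), with the mill clear on the right at (455,300). I'm going down now.

Emit:
jog_arm:
  rows:
    - [[0,0,40],[0,0,0]]
    - [[0,0,80],[0,0,0]]
    - [[0,0,105],[0,0,0]]
    - [[0,0,119],[0,0,0]]
    - [[0,0,119],[0,0,0]]
    - [[0,0,119],[0,0,0]]

```text
time: 2.85
tool_pos: [450.0, 85.7, 73.9]
tcp_rot: [179.9, 0.0, 114.8]
ft_force: [-0.4, 0.7, 0.4]
finger_gap: 70.1
grip_force: 0.0
```

Emit:
jog_arm:
  rows:
    - [[0,0,0],[0,0,0]]
    - [[0,0,0],[0,0,0]]
    - [[0,0,0],[0,0,0]]
    - [[0,0,0],[0,0,0]]
    - [[0,0,0],[0,0,0]]
    - [[0,0,0],[0,0,0]]
  grip: 35
  force: 30

```text
time: 3.45
tool_pos: [450.6, 86.0, 74.3]
tcp_rot: [179.8, 0.1, 114.8]
ft_force: [-1.2, -1.3, 7.1]
finger_gap: 43.4
grip_force: 29.7
```

Emit:
jog_arm:
  rows:
    - [[0,0,-25],[0,0,0]]
    - [[0,0,-55],[0,0,0]]
    - [[20,0,-60],[0,0,0]]
    - [[40,0,-60],[0,0,0]]
    - [[40,30,-60],[0,0,0]]
    - [[40,60,-60],[0,0,0]]
    - [[40,80,-60],[0,0,0]]
    - [[40,88,-60],[0,0,0]]
    - [[40,88,-60],[0,0,0]]

```text
time: 4.35
tool_pos: [512.8, 159.4, 132.6]
tcp_rot: [180.0, 0.0, 114.8]
ft_force: [-0.4, 0.5, -0.8]
finger_gap: 43.7
grip_force: 31.1
```

```bash
python3 - <<'E'
from h import *
s=r.sense();print(s['tool_pos'],s['tcp_rot'],s['ft_force'],s['finger_gap'])
p,d=r.snapshot('wrist'); cv2.imwrite('pics/w2.png',p)
E
```

```text
[512.82685226 159.40386057 132.64057925] [1.79983904e+02 3.21359878e-03 1.14826783e+02] [-0.37535458  0.49121482 -0.7568571 ] 43.65001187007441
```

View pics/w2.png

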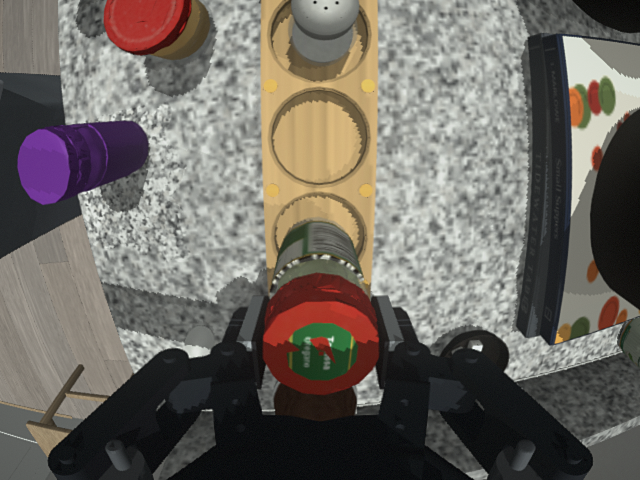

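The wrist view shows the jar held upright over the well (body at (320,255)) and centred on the rack line (column 320). The mill is behind it with a gap, so I'm lowering.

Emit:
jog_arm:
  rows:
    - [[0,0,15],[0,0,0]]
    - [[0,0,30],[0,0,0]]
    - [[0,0,40],[0,0,0]]
    - [[0,0,46],[0,0,0]]
    - [[0,0,50],[0,0,0]]
    - [[0,0,50],[0,0,0]]

```text
time: 5.0
tool_pos: [512.3, 159.0, 82.5]
tcp_rot: [-180.0, 0.0, 114.8]
ft_force: [-0.1, -0.1, -1.3]
finger_gap: 43.8
grip_force: 31.2
```

Emit:
jog_arm:
  rows:
    - [[0,0,1],[0,0,0]]
    - [[0,0,2],[0,0,0]]
    - [[0,0,2],[0,0,0]]

```text
time: 5.3
tool_pos: [512.9, 159.0, 82.4]
tcp_rot: [179.9, 0.0, 114.8]
ft_force: [-6.6, -2.5, 15.1]
finger_gap: 43.5
grip_force: 33.1
```

Emit:
jog_arm:
  rows:
    - [[0,0,0],[0,0,0]]
    - [[0,0,0],[0,0,0]]
    - [[0,0,0],[0,0,0]]
    - [[0,0,0],[0,0,0]]
    - [[0,0,-30],[0,0,0]]
    - [[0,0,-70],[0,0,0]]
    - [[0,0,-90],[0,0,0]]
    - [[0,0,-90],[0,0,0]]
  grip: 64

```text
time: 6.1
tool_pos: [514.8, 159.7, 174.5]
tcp_rot: [179.6, 0.1, 114.8]
ft_force: [0.5, -0.1, -0.3]
finger_gap: 64.2
grip_force: 0.0
```

Emit:
jog_arm:
  rows:
    - [[45,1,0],[0,0,0]]
    - [[90,2,0],[0,0,0]]
    - [[125,2,0],[0,0,0]]
    - [[139,2,0],[0,0,0]]
    - [[139,2,20],[0,0,0]]
    - [[139,2,20],[0,0,0]]

```text
time: 6.7
tool_pos: [453.7, 285.3, 146.7]
tcp_rot: [-179.7, 0.0, 114.9]
ft_force: [-1.1, -0.3, -0.6]
finger_gap: 64.0
grip_force: 0.0
```

```bash
python3 - <<'E'
from h import *
s=r.sense();print(s['tool_pos'],s['tcp_rot'],s['ft_force'],s['finger_gap'])
p,d=r.snapshot('wrist'); q,D=r.snapshot('top');W=pts('top',D);np.save('top2.npy',W)
cv2.imwrite('pics/w3.png',np.hstack([cv2.resize(p,(400,300)),cv2.resize(q[130:340,200:480],(400,300))]))
E
```

```text
[453.6770253  285.32522272 146.71058373] [-1.79675995e+02  3.13138289e-02  1.14874937e+02] [-1.12192912 -0.32470746 -0.60866877] 64.02198594461993
```

View pics/w3.png

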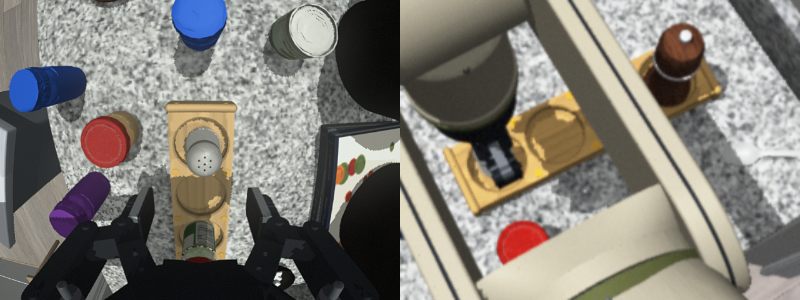

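```bash
cat >> h.py <<'E'
from scipy.spatial.transform import Rotation as Ro
def wray(u,v,zw,s):
    c=r.camera_params('wrist');f=(c['fx']+c['fy'])/2
    x,y=u-c['cx'],v-c['cy'];R=np.hypot(x,y);th=R/f
    d=np.array([x/R*np.sin(th),y/R*np.sin(th),np.cos(th)])
    T=np.array(c['tool_from_camera']);Rt=Ro.from_euler('xyz',s['tcp_rot'],degrees=True).as_matrix()
    o=Rt@T[:3,3]+s['tool_pos'];d=Rt@T[:3,:3]@d
    return o+d*(zw-o[2])/d[2]
def rk(p):
    a=np.radians(24.79);d=np.array(p[:2])-[500.1,188.6];return np.array([d[0]*np.cos(a)+d[1]*np.sin(a),-d[0]*np.sin(a)+d[1]*np.cos(a)]).round(1)
E
python3 - <<'E'
from h import *
s=r.sense()
for n,u,v,z in(('salt dome',326,245,95),('salt cap',326,238,90),('honey',171,226,75),('rack end',322,164,33),('spice cap',320,412,114),('well+35',320,310,30)):
    p=wray(u,v,z,s);print(n,p.round(1),rk(p))
print(rk(s['tool_pos']))
E
```

```text
salt dome [453.6 297.7  95. ] [  3.5 118.6]
salt cap [452.6 300.   90. ] [  3.6 121. ]
honey [361.1 260.9  75. ] [-95.9 123.9]
rack end [436.  330.8  33. ] [  1.4 156. ]
spice cap [497. 196. 114.] [0.3 8. ]
well+35 [483.8 224.1  30. ] [ 0.1 39. ]
[ -0.2 106.6]
```

```bash
python3 - <<'E'
from h import *
s=r.sense();p,d=r.snapshot('wrist')
c=r.camera_params('wrist');f=(c['fx']+c['fy'])/2
v,u=np.mgrid[0:480,0:640];x,y=u-c['cx'],v-c['cy'];R=np.hypot(x,y)+1e-9;th=R/f
P=np.stack([x/R*np.tan(th)*d,y/R*np.tan(th)*d,d],-1)
T=np.array(c['tool_from_camera']);Rt=Ro.from_euler('xyz',s['tcp_rot'],degrees=True).as_matrix()
W=(P@T[:3,:3].T+T[:3,3])@Rt.T+s['tool_pos'];W[d==0]=np.nan
for n,b,z0,z1 in(('salt',(285,195,365,290),76,100),('saltbody',(285,195,365,320),45,72),('honey',(120,170,240,280),66,82)):
    S=W[b[1]:b[3],b[0]:b[2]].reshape(-1,3);S=S[(S[:,2]>z0)&(S[:,2]<z1)]
    K=np.array([rk(q) for q in S])
    print(n,len(S),cv2.minEnclosingCircle(K.astype(np.float32)),K.min(0),K.max(0),S[:,2].max())
cv2.imwrite('pics/c4.png',cv2.resize(p[130:450,160:480],(600,600)))
E
```

```text
salt 2580 ((2.4198646545410156, 110.36622619628906), 17.26508331298828) [-14.8  93.6] [ 19.3 127.4] 98.4134549513407
saltbody 910 ((1.3500003814697266, 109.35000610351562), 20.733285903930664) [-18.9 102.4] [ 21.6 128.1] 71.02188842507888
honey 4938 ((-101.74470520019531, 122.46694946289062), 28.055973052978516) [-129.2   96. ] [-74.  149.9] 77.17930072892806
```

View pics/c4.png

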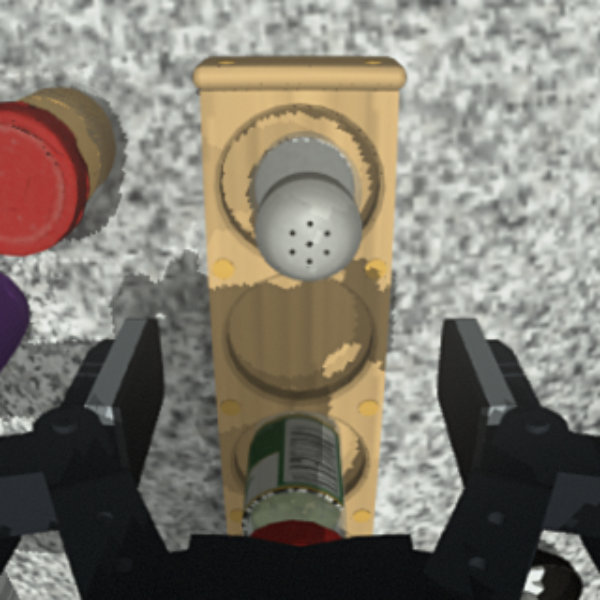

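The crop shows the salt shaker in the end well (dome at about (307,240)) and the spice jar standing upright in its well. The shaker is 2–3 mm off the TCP, so I'm correcting and descending.

Emit:
jog_arm:
  rows:
    - [[2,2,30],[0,0,0]]
    - [[2,2,65],[0,0,0]]
    - [[2,2,90],[0,0,0]]
    - [[2,2,103],[0,0,0]]
    - [[2,2,103],[0,0,0]]
    - [[2,2,103],[0,0,0]]

```text
time: 7.45
tool_pos: [457.7, 289.0, 48.6]
tcp_rot: [179.9, -0.0, 114.8]
ft_force: [0.7, 0.4, 0.2]
finger_gap: 64.0
grip_force: 0.0
```

Emit:
jog_arm:
  rows:
    - [[0,0,0],[0,0,0]]
    - [[0,0,0],[0,0,0]]
    - [[0,0,0],[0,0,0]]
    - [[0,0,0],[0,0,0]]
    - [[0,0,0],[0,0,0]]
    - [[0,0,0],[0,0,0]]
  grip: 35

```text
time: 8.05
tool_pos: [458.2, 289.5, 49.3]
tcp_rot: [179.8, 0.0, 114.8]
ft_force: [-1.4, 0.1, 7.3]
finger_gap: 37.2
grip_force: 28.7
```

Gap 37 means the pads are on the shoulder. I'll regrip about 10 mm lower.

Emit:
jog_arm:
  rows:
    - [[0,0,0],[0,0,0]]
    - [[0,0,0],[0,0,0]]
    - [[0,0,0],[0,0,0]]
    - [[0,0,5],[0,0,0]]
    - [[0,0,11],[0,0,0]]
    - [[0,0,11],[0,0,0]]
    - [[0,0,11],[0,0,0]]
  grip: 64

```text
time: 8.75
tool_pos: [456.3, 288.6, 35.7]
tcp_rot: [-179.9, 0.0, 114.8]
ft_force: [0.2, -0.3, -0.0]
finger_gap: 64.2
grip_force: 0.0
```

Emit:
jog_arm:
  rows:
    - [[0,0,0],[0,0,0]]
    - [[0,0,0],[0,0,0]]
    - [[0,0,0],[0,0,0]]
    - [[0,0,0],[0,0,0]]
    - [[0,0,0],[0,0,0]]
    - [[0,0,0],[0,0,0]]
  grip: 35

```text
time: 9.35
tool_pos: [456.9, 288.9, 36.7]
tcp_rot: [180.0, -0.0, 114.8]
ft_force: [-2.2, -1.0, 5.8]
finger_gap: 39.7
grip_force: 30.3
```

Emit:
jog_arm:
  rows:
    - [[0,0,-10],[0,0,0]]
    - [[0,0,-25],[0,0,0]]
    - [[0,0,-40],[0,0,0]]
    - [[0,0,-50],[0,0,0]]
    - [[0,0,-50],[0,0,0]]

```text
time: 9.85
tool_pos: [458.5, 289.7, 89.2]
tcp_rot: [179.7, -0.0, 114.8]
ft_force: [-0.7, 0.9, -1.2]
finger_gap: 39.6
grip_force: 30.2
```

```bash
python3 - <<'E'
from h import *
s=r.sense();print(s['tool_pos'],rk(s['tool_pos']),s['ft_force'],s['finger_gap'])
p,d=r.snapshot('wrist');cv2.imwrite('pics/c5.png',cv2.resize(p[130:450,160:480],(600,600)))
E
```

```text
[458.48565389 289.69269571  89.24169983] [  4.6 109.2] [-0.73158118  0.89922925 -1.19040524] 39.62146071991762
```

View pics/c5.png

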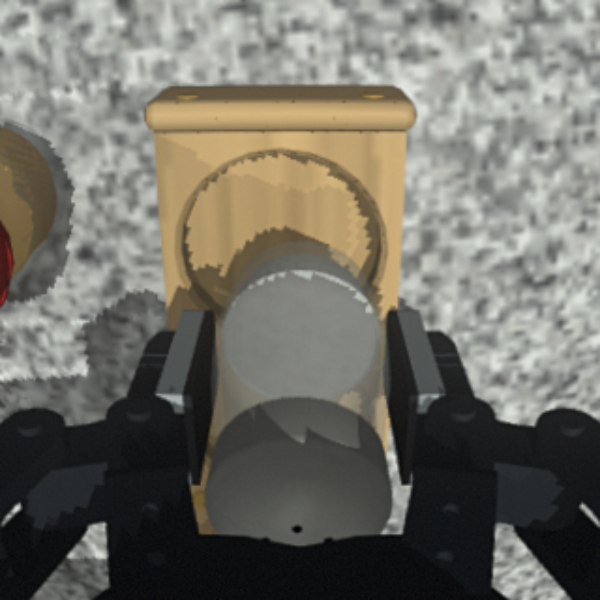

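The crop shows the shaker held upright above its old well, centred between the pads. I'll move it one well along.

Emit:
jog_arm:
  rows:
    - [[-30,-1,0],[0,0,0]]
    - [[-60,-3,0],[0,0,0]]
    - [[-72,-3,0],[0,0,0]]
    - [[-72,-3,0],[0,0,0]]
    - [[-72,-3,15],[0,0,0]]
    - [[-72,-3,30],[0,0,0]]
    - [[-72,-3,42],[0,0,0]]
    - [[-72,-3,48],[0,0,0]]
    - [[-72,-3,50],[0,0,0]]
    - [[-72,-3,50],[0,0,0]]

```text
time: 10.9
tool_pos: [482.5, 222.3, 36.6]
tcp_rot: [-179.8, -0.0, 114.9]
ft_force: [-12.3, -3.5, 17.4]
finger_gap: 39.6
grip_force: 32.9
```

Emit:
jog_arm:
  rows:
    - [[0,0,-1],[0,0,0]]
    - [[0,0,-1],[0,0,0]]
    - [[0,0,-1],[0,0,0]]
    - [[0,0,-1],[0,0,0]]
    - [[0,0,-1],[0,0,0]]
    - [[0,0,-40],[0,0,0]]
    - [[0,0,-80],[0,0,0]]
    - [[0,0,-110],[0,0,0]]
    - [[0,0,-110],[0,0,0]]
  grip: 64

```text
time: 11.8
tool_pos: [487.6, 223.4, 152.1]
tcp_rot: [179.5, 0.1, 114.8]
ft_force: [0.1, 0.6, 0.3]
finger_gap: 64.2
grip_force: 0.0
```

```bash
python3 - <<'E'
from h import *
s=r.sense();print(s['tool_pos'],rk(s['tool_pos']))
print(rk([357.3,255.3]),rk([344,155]),rk([264.7,283.5]))
E
```

```text
[487.59960025 223.35255935 152.11445907] [ 3.2 36.8]
[-101.7  120.4] [-155.8   34.9] [-173.9  184.9]
```

Emit:
jog_arm:
  rows:
    - [[30,-30,0],[0,0,0]]
    - [[58,-65,0],[0,0,0]]
    - [[80,-95,0],[0,0,0]]
    - [[85,-104,0],[0,0,0]]
    - [[85,-104,0],[0,0,0]]
    - [[85,-104,0],[0,0,0]]
    - [[85,-104,0],[0,0,0]]
  grip: 75

```text
time: 12.5
tool_pos: [355.3, 255.5, 146.4]
tcp_rot: [180.0, 0.0, 114.8]
ft_force: [0.7, -0.2, 0.3]
finger_gap: 74.8
grip_force: 0.0
```

```bash
python3 - <<'E'
from h import *
s=r.sense();print(s['tool_pos'],rk(s['tool_pos']))
p,d=r.snapshot('wrist');cv2.imwrite('pics/w6.png',p)
E
```

```text
[355.27337973 255.51177349 146.37663403] [-103.4  121.5]
```

View pics/w6.png

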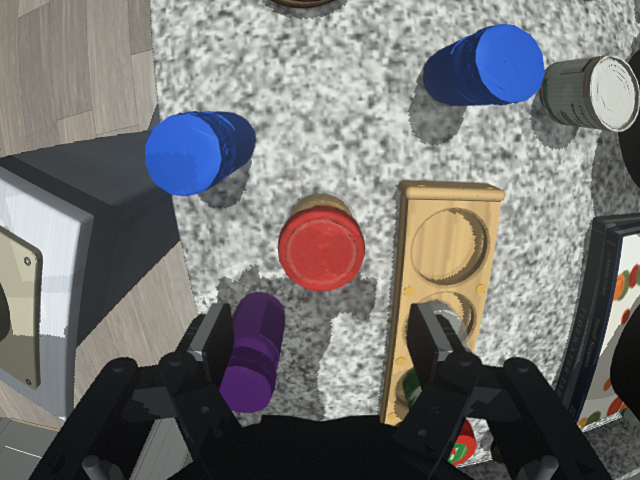

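The honey lid is centred between the fingers at (321,248), and the decoys are clear of the fingers' path. I'm going down.

Emit:
jog_arm:
  rows:
    - [[0,1,30],[0,0,0]]
    - [[0,1,65],[0,0,0]]
    - [[0,1,95],[0,0,0]]
    - [[0,1,112],[0,0,0]]
    - [[0,1,115],[0,0,0]]
    - [[0,1,115],[0,0,0]]
    - [[0,1,115],[0,0,0]]

```text
time: 13.25
tool_pos: [356.3, 256.5, 32.5]
tcp_rot: [179.9, -0.0, 114.8]
ft_force: [-0.1, -0.1, 0.7]
finger_gap: 75.0
grip_force: 0.0
```

Emit:
jog_arm:
  rows:
    - [[0,0,0],[0,0,0]]
    - [[0,0,0],[0,0,0]]
    - [[0,0,0],[0,0,0]]
    - [[0,0,0],[0,0,0]]
    - [[0,0,0],[0,0,0]]
    - [[0,0,0],[0,0,0]]
  grip: 45
  force: 40

```text
time: 13.85
tool_pos: [356.1, 256.7, 32.8]
tcp_rot: [179.9, -0.0, 114.8]
ft_force: [-1.4, -0.9, 4.6]
finger_gap: 53.8
grip_force: 41.0
```

Emit:
jog_arm:
  rows:
    - [[0,0,-20],[0,0,0]]
    - [[0,0,-45],[0,0,0]]
    - [[-5,10,-55],[0,0,0]]
    - [[-17,40,-55],[0,0,0]]
    - [[-17,75,-55],[0,0,0]]
    - [[-17,97,-55],[0,0,0]]
    - [[-17,102,-55],[0,0,0]]
    - [[-17,102,-55],[0,0,0]]
    - [[-17,102,-55],[0,0,0]]

```text
time: 14.75
tool_pos: [453.8, 283.2, 86.0]
tcp_rot: [-179.9, 0.0, 114.8]
ft_force: [-0.7, -0.6, -2.4]
finger_gap: 54.1
grip_force: 43.2
```

```bash
python3 - <<'E'
from h import *
s=r.sense();print(s['tool_pos'],rk(s['tool_pos']),s['ft_force'],s['finger_gap'])
p,d=r.snapshot('wrist');cv2.imwrite('pics/w7.png',p)
E
```

```text
[453.7942485  283.15479175  86.00062946] [ -2.4 105.3] [-0.72879134 -0.60618653 -2.37587897] 54.086601580948376
```

View pics/w7.png

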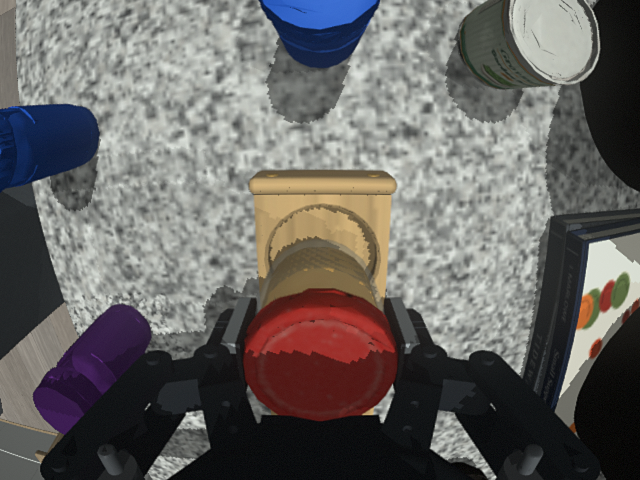

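The honey jar is lined up with the end well (lid at column 321, well at column 322). I'm lowering it.

Emit:
jog_arm:
  rows:
    - [[0,1,8],[0,0,0]]
    - [[0,1,16],[0,0,0]]
    - [[0,1,24],[0,0,0]]
    - [[0,1,31],[0,0,0]]
    - [[0,1,36],[0,0,0]]
    - [[0,1,36],[0,0,0]]

```text
time: 15.4
tool_pos: [454.9, 283.5, 49.0]
tcp_rot: [-179.9, 0.0, 114.8]
ft_force: [-1.0, -0.5, -2.7]
finger_gap: 54.4
grip_force: 43.2
```

Emit:
jog_arm:
  rows:
    - [[0,0,3],[0,0,0]]
    - [[0,0,6],[0,0,0]]
    - [[0,0,8],[0,0,0]]
    - [[0,0,8],[0,0,0]]

```text
time: 15.8
tool_pos: [455.5, 283.8, 42.0]
tcp_rot: [-180.0, 0.0, 114.8]
ft_force: [0.1, -0.3, -2.7]
finger_gap: 54.0
grip_force: 43.2
```

Emit:
jog_arm:
  rows:
    - [[0,0,1],[0,0,0]]
    - [[0,0,2],[0,0,0]]
    - [[0,0,2],[0,0,0]]

```text
time: 16.1
tool_pos: [455.9, 284.1, 41.0]
tcp_rot: [180.0, -0.0, 114.8]
ft_force: [-2.8, -0.7, 4.2]
finger_gap: 54.2
grip_force: 43.5
```

Emit:
jog_arm:
  rows:
    - [[0,0,0],[0,0,0]]
    - [[0,0,0],[0,0,0]]
    - [[0,0,0],[0,0,0]]
    - [[0,0,0],[0,0,0]]
    - [[0,0,0],[0,0,0]]
    - [[0,0,-30],[0,0,0]]
    - [[0,0,-70],[0,0,0]]
    - [[0,0,-110],[0,0,0]]
    - [[0,-40,-110],[0,0,0]]
    - [[0,-80,-110],[0,0,0]]
  grip: 75

```text
time: 17.1
tool_pos: [383.9, 250.7, 152.4]
tcp_rot: [179.8, -0.0, 114.8]
ft_force: [-0.6, -0.6, 0.4]
finger_gap: 75.1
grip_force: 0.0
```

Emit:
jog_arm:
  rows:
    - [[0,-40,0],[0,0,0]]
    - [[0,-80,0],[0,0,0]]
    - [[0,-100,0],[0,0,0]]
    - [[0,-100,0],[0,0,0]]
    - [[0,-100,0],[0,0,0]]

```text
time: 17.6
tool_pos: [292.9, 208.7, 150.8]
tcp_rot: [179.9, -0.0, 114.8]
ft_force: [0.2, -0.1, 0.3]
finger_gap: 74.8
grip_force: 0.0
```

```bash
python3 - <<'E'
from h import *
s=r.sense();print(s['time'],s['tool_pos'],rk(s['tool_pos']))
p,d=r.snapshot('top');W=pts('top',d);q,_=r.snapshot('scene')
cv2.imwrite('pics/f.png',np.hstack([cv2.resize(p[120:345,200:500],(400,300)),cv2.resize(q[140:320,220:460],(400,300))]))
a=np.radians(24.79);K=(W[...,:2]-[500.1,188.6])@np.array([[np.cos(a),-np.sin(a)],[np.sin(a),np.cos(a)]])
for n,y,z0,z1 in(('mill',-105,150,185),('spice',-35,100,122),('salt',35,80,105),('honey',105,76,92)):
    m=(abs(K[...,0])<40)&(abs(K[...,1]-y)<35)&(W[...,2]>z0)&(W[...,2]<z1)
    if m.sum()>5: print(n,m.sum(),cv2.minEnclosingCircle(K[m].astype(np.float32)),np.percentile(W[m][:,2],[50,98]).round(1))
    else: print(n,m.sum())
E
```

```text
17.6 [292.90550508 208.71298999 150.78246049] [-179.7  105.1]
mill 688 ((-2.631826639175415, -105.62496948242188), 21.457508087158203) [158.8 175.3]
spice 773 ((-2.0559499263763428, -31.60406494140625), 23.044879913330078) [114.2 117.6]
salt 422 ((-1.3936200141906738, 29.022987365722656), 17.356678009033203) [93.8 99.3]
honey 1067 ((0.26575058698654175, 103.38463592529297), 28.01544189453125) [82.8 86.6]
```

View pics/f.png

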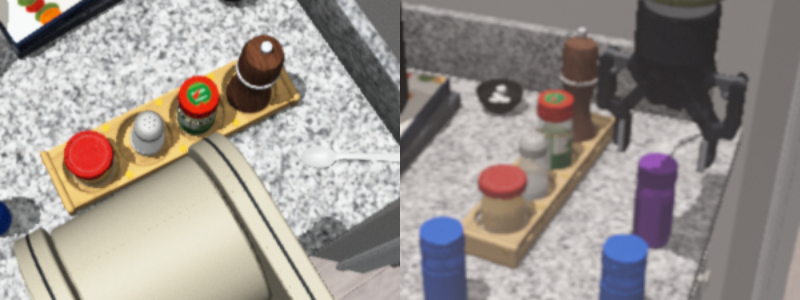

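All four stand upright in the right order. Each is within 6 mm of its well centre, at the right height, and the gripper is clear of everything. Handing in.

```bash
python3 -c "
from bench import r
print(r.hand_in())"
```

```text
the job is handed in; nothing more can be done
None
```

I handed the job in after about 18 s of robot time: from the mill's end the rack now holds pepper mill, spice jar, salt shaker and honey jar. The last camera check showed all four upright and within 6 mm of their well centres; the hand-in gave no verdict.

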